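# Close and lock the cartridge-bay panel of a bench air dryer

## Robot

A 6-joint arm with a two-finger parallel gripper is mounted at the origin on the work surface. World frame = base frame: x ahead of the robot, y to its left, z up, the work surface at z = 0. Lengths are in mm, angles in rad, forces in N, time in s.
With the tool pointing down it reaches from about 350 to 775 mm from the base axis. Payload 7.3 kg.
Tool frame: the origin (TCP) lies midway between the tips of the shut fingers; the grasp point (between the pads) lies 19 mm behind it; z points along the fingers, y is the line along which they close (so a half turn about z gives the same grasp; the last joint's range is limited). The gripper opens to 92 mm and grips with 3 to 60 N. Pads are 19 mm wide; open, the fingers measure 130 mm over their backs; the gripper's body (75 mm by 190 mm) begins 47 mm behind the grasp point.
Start: joints at [0.97, 0.342, 1.524, -0, 1.275, -0.146], TCP at [230.614, 471.661, 204.741] pointing down, gripper open.
Joint ranges: [-2.53, 2.53], [-0.77, 2.02], [0.04, 2.7], [-1, 4.14], [0.28, 2.66], [-3.11, 3.11]. Speed limits (rad/s): [2.57, 2.57, 3.14, 3.14, 3.14, 3.14].

## Interface

Orientations are given as [roll, pitch, yaw] about the fixed x, y, z axes, in that order (R = Rz(yaw) Ry(pitch) Rx(roll)).
In Python, from plant import get_obs, capture, camera_model, close_job, search_frame, regions_of, pinpoint gives the robot as it stands. The module is installed in compiled form; this text tells all that it offers.
- The arm moves only by the shell command python3 -m pendant 'ROWS'. ROWS is JSON, one flat list of numbers, 7 for each row, row after row: the shift along the tool's x, y, z in units of 30 mm (1.0 is 30 mm), then the turn, a rotation vector about the tool's x, y, z in units of 4 degrees (1.0 is 4 degrees), then the closure, from -1 (fully open) to 1 (shut), so that 0 is half open. In form: [dx, dy, dz, wx, wy, wz, gripper, dx, dy, dz, wx, wy, wz, gripper, ...]. A call has 1 to 12 rows; each row shifts and turns the commanded pose from where the row before left it, along the tool's axes as they then stand; what a row does not reach is not made up. A row lasts 1/10 s, in which the tool goes at most 50 mm and 8.59 degrees, less where a joint would pass 70% of its speed; a pose out of reach is approached as far as the arm can. A call with a number of a shift or a turn outside -1 to 1 is refused whole. A call with a gripper value outside its range is refused whole. The fingers move at their own pace and stop on an object; the grip force is fixed at half the most. Time passes only in rows, so rows that do not move let the fingers close. It gives the time, the measured TCP pose, the force, the opening and the grip force at its end, in the units of the state.
- get_obs(): the state, without advancing time (a new reading comes with each control period).
- capture(name): name is "side" or "top"; returns the picture (420x560x3 uint8, red, green, blue); there is no depth.
- camera_model(name): a dict with "fov_y" (degrees; the focal length in pixels is half the picture's height over the tangent of half this angle, whatever the lens; pixels are square), "cx", "cy" (the principal point, pixels), "pose" (4x4, takes a point from camera to world coordinates). Camera axes: x right, y up, looking along -z (the intrinsics and any distortion apply to the point x, -y, -z); pixel columns grow to the right and rows downward; lengths in mm; the calibration is good to about 2 mm. A picture is of the moment at which its call begins. camera_model takes no time and is no camera call.
- close_job(): hands the job in; it is judged then, once.
Trained networks look in the newest picture that a camera, given by its name, has taken for a name from the list of things; names that differ only in an ending like _2 or _b are one class to them, and where a whole thing is asked for, a point or a joint stands for the part that bears it (a point fixed in the world has none). Each returns a list of dicts, best first, with "score" (0 to 1); they miss things now and then, are a little off and sometimes report something else, mostly with a low value. They report only what shows in the picture. A call takes as long as a camera call.
- search_frame(camera, thing): "location" ([column, row] in pixels, amid what is visible of it).
- regions_of(camera, thing): "pixels" (420x560 bool, what is visible of it) and "location" ([column, row] in pixels, amid what is visible of it).
- pinpoint(camera, thing): "location" ([column, row] in pixels: a listed point, or the origin of a listed thing).
The state is a dict: "time": time; "joint_positions": joint angles; "dq": joint speeds; "tau": joint torques, N m; "tool_pos": TCP position; "tcp_rot": TCP orientation; "contact_force": force on the tool from outside, world axes, zero at the start; "moment": the same for the moment, N m; "grip_width": finger opening in mm; "finger_force": force on a finger pad.
Only numpy, scipy, OpenCV 4.12 (cv2) and the standard library are available. Lean on these libraries where they do the work, as an engineer would, in place of code of your own. Each camera call takes 0.05 s, during which the arm holds its last target. There are 200 camera calls.

## Task

The drying cartridges have been changed: shut the air dryer's hinged top panel by pushing it down, then set your fingertips in the slot of its round fastener, press the panel down against its gasket and turn the fastener clockwise (seen from above) a full quarter turn to its stop, so that the panel stays locked down when you let go. Do it all by pushing with the fingertips: lift nothing, and leave the things standing around and on the dryer where they are.

Things in the scene. Friction and masses are not known exactly. Their poses are not given: they have to be found in the camera images.
- dryer: The air dryer's white case, fixed, 260 mm deep (own x, rear +x) by 340 mm wide (own y). Origin: centre of its underside, on the bench. Right-hand part: a bay under the panel, rim 100 mm above the bench; left-hand part (own y 55 to 170 mm): control module, top at 145 mm. Panel: own y -166 to +52 mm, hinged along own y at x = +100 mm, 104 mm above the bench.
- panel (a joint): Hinged aluminium panel (6 mm thick, 218 mm wide, about 0.2 kg), rad: 0 = shut flush, level, top face 110 mm above the bench; grows as its free edge, nearest the robot, rises. Friction hinges hold it where left; about 2 N at the free edge moves it. A foam gasket resists from 0.044 on (flush: 7 N at the edge, 9 N at the fastener) and, unless locked, lifts it back to about 0.03. Stop at -0.012.
- panel_edge (a point): Middle of the panel's free edge, on its top face, 227 mm from the hinge line. Axes turn with the panel: x towards the hinge, y along the edge, z out of the top face.
- panel_hinge (a point): Point on the panel's hinge line, midway along it, level with the panel's underside. Axes as panel_edge.
- fastener (a joint): Quarter-turn fastener in the panel, rad: 0 = open, grows as it is turned clockwise seen from above, stop at 1.571 = locked. Turning takes about 0.06 N m, 0.15 N m over the last third, when its cam tongue slides under a keeper inside. Without pressing the panel down nearly flush the tongue jams on the keeper at about 1.0; turned before the panel is down, it keeps the panel from closing.
- slot (a point): Centre of the fastener's slot, at its mouth: 2 mm above the panel's top face, 169 mm from the hinge line, midway across the panel. The grey rotor is 68 mm across, in a steel rim 84 mm across. The slot is straight, 28 mm wide, 14 mm deep, flat-floored, right across the rotor. Own y along the slot, x across it, z out of the panel. Open: slot parallel to the free edge; locked: pointing at it.
- cell: Bystander, to be left alone: a steel sample cell, 48 mm across, 55 mm tall, on the bench in front of the dryer. Origin: centre of its underside.
- cell_ring: Bystander, to be left alone: a steel ring, 48 mm across, 16 mm tall, on the bench in front of the dryer. Origin: centre of its underside.
- spent_cartridge: Bystander, to be left alone: a spent drying cartridge, 50 mm across, 170 mm tall, standing on the bench to the right of the dryer. Origin: centre of its underside.
- vial: Bystander, to be left alone: an amber vial, 28 mm across, 45 mm tall, standing on top of the dryer's tall left-hand module. Origin: centre of its underside.
- cup: Bystander, to be left alone: a white plastic cup, 68 mm across, 52 mm tall, on the bench to the left. Origin: centre of its underside.
- wash_bottle: Bystander, to be left alone: a white wash bottle, 72 mm across, 205 mm tall with its bent spout, on the bench to the left. Origin: centre of its underside.
- carton: Bystander, to be left alone: a cardboard carton, 85 x 65 x 75 mm, on the bench to the right. Origin: centre of its underside.
- spatula: Bystander, to be left alone: a 180 mm steel spatula lying on the bench to the right. Origin: centre of its underside.

How it is judged:
By the outcome, as a careful person would: the job done as asked, in the order asked, and still so for the second after the job is handed in, with the robot touching nothing.
It also fails if it takes over 54 s, if anything falls off the work surface, if the arm or the gripper's body presses on something with over 40 N, if the wrist force passes 120 N, or if a joint passes its speed limit or range.

## Working session

There is one attempt and no reset: what is moved stays moved. The work goes in short steps, Python scripts to look and compute and a shell command to move; the robot and the scene stay as the last step left them, time stands still between calls to the robot, and variables do not carry over. Pictures are saved under pics/ and viewed, at most 10 in all, crops included, and the job is handed in when it is done.

```bash
mkdir -p pics
cat > h.py <<'E'
import numpy as np, cv2
from plant import *
from scipy.spatial.transform import Rotation as R
def ray(cam,px):
    m=camera_model(cam); f=210/np.tan(np.radians(m['fov_y'])/2)
    P=np.array(m['pose']); d=P[:3,:3]@np.array([(px[0]-m['cx'])/f,-(px[1]-m['cy'])/f,-1.])
    return P[:3,3],d/np.linalg.norm(d)
def proj(cam,X):
    m=camera_model(cam); f=210/np.tan(np.radians(m['fov_y'])/2)
    P=np.array(m['pose']); c=P[:3,:3].T@(np.array(X)-P[:3,3])
    return np.array([m['cx']+f*c[0]/-c[2], m['cy']-f*c[1]/-c[2]])
def atz(cam,px,z):
    o,d=ray(cam,px); return o+d*(z-o[2])/d[2]
E
python3 - <<'E'
from h import *
ims=[]
for c in ['side','top']:
    ims.append(capture(c)); m=camera_model(c); print(c,{k:np.round(v,3).tolist() for k,v in m.items() if not isinstance(v,str)})
    for t in ['dryer','panel_edge','panel_hinge','slot','cell','cell_ring','spent_cartridge','vial']:
        print(t,[(np.round(r['location'],1).tolist(),round(r['score'],2)) for r in pinpoint(c,t)[:2]])
    cv2.imwrite(f'pics/{c}1.png',ims[-1][:,:,::-1])
print(get_obs())
E
```

```text
side {'fov_y': 44.841, 'cx': 274.2, 'cy': 206.505, 'pose': [[-0.941, 0.255, -0.225, 230.537], [-0.339, -0.669, 0.661, 989.869], [0.018, 0.698, 0.716, 1159.241], [0.0, 0.0, 0.0, 1.0]]}
dryer [([253.2, 256.5], 0.71), ([300.1, 308.4], 0.38)]
panel_edge [([298.9, 189.8], 0.69)]
panel_hinge [([230.0, 206.8], 0.8)]
slot [([278.3, 191.8], 0.7)]
cell [([300.2, 308.5], 0.71)]
cell_ring [([316.1, 281.2], 0.65)]
spent_cartridge []
vial [([213.0, 250.9], 0.62)]
top {'fov_y': 47.06, 'cx': 288.123, 'cy': 201.24, 'pose': [[0.007, 0.988, -0.151, 320.31], [-1.0, 0.005, -0.01, 1.75], [-0.009, 0.151, 0.988, 1569.836], [0.0, 0.0, 0.0, 1.0]]}
dryer []
panel_edge [([272.3, 217.2], 0.61), ([208.5, 169.6], 0.46)]
panel_hinge [([278.4, 158.3], 0.56), ([251.5, 257.0], 0.2)]
slot [([272.0, 198.8], 0.65)]
cell [([217.1, 248.8], 0.73), ([145.7, 249.5], 0.45)]
cell_ring [([248.4, 254.1], 0.62), ([146.9, 246.7], 0.21)]
spent_cartridge [([334.7, 179.1], 0.91), ([207.5, 169.2], 0.52)]
vial [([209.2, 169.6], 0.68)]
{'time': 0.9, 'joint_positions': array([ 9.69980635e-01,  3.41993352e-01,  1.52409532e+00, -6.84980618e-06,
        1.27539393e+00, -1.45979796e-01]), 'dq': array([-5.31852165e-05,  1.08729078e-03,  6.89018503e-04,  3.50367065e-06,
        2.82454873e-04,  1.32855125e-04]), 'tau': array([ 2.70011196e-04, -4.31119001e+01, -2.44480652e+01,  7.20282714e-02,
        4.81094490e-02,  1.17016361e-04]), 'tool_pos': array([230.62715933, 471.65926479, 204.74559881]), 'tcp_rot': array([3.14148472e+00, 2.24926094e-05, 2.68675875e+00]), 'contact_force': array([-0.42731892,  0.72026407, -0.28469251]), 'moment': array([-0.05832057, -0.03553512, -0.00956862]), 'finger_force': 0.0, 'grip_width': 91.94271459658202}
```

View pics/side1.png

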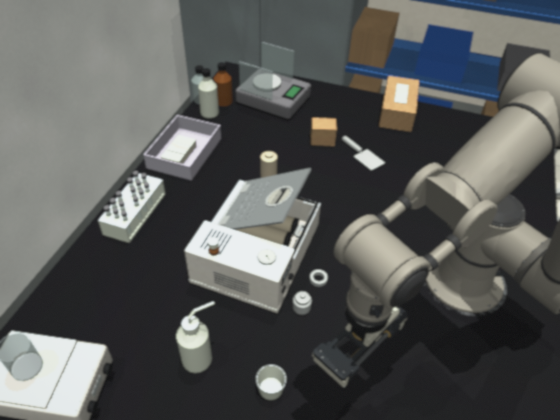

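View pics/top1.png

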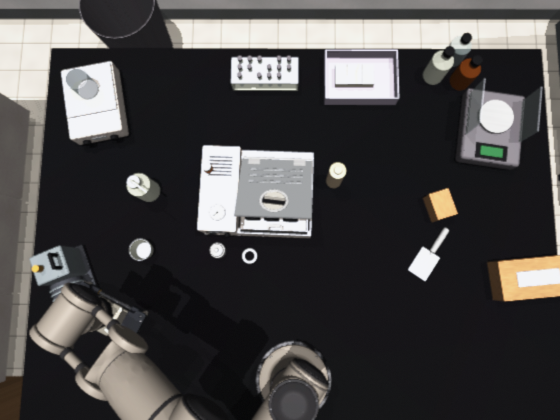

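The side picture shows the panel standing open over the bay (free edge at about 299,190, slot at 278,192), with the vial on the module at 213,251. In the top picture the slot is at 272,199, the cell and ring sit in front of the dryer at 217,250 and 250,256, and the cartridge is on its right at 336,176. The network points agree with both pictures.

```bash
cat > fit.py <<'E'
from h import *
from scipy.optimize import least_squares
def pts(p):
    x,y,w,a=p; c,s=np.cos(w),np.sin(w)
    W=lambda X,Y,Z:np.array([x+c*X-s*Y,y+s*X+c*Y,Z])
    def on(r,h): # distance from hinge, height over underside
        return W(100-r*np.cos(a)-h*np.sin(a)*-1*-1*-1 if 0 else 100-r*np.cos(a)+h*np.sin(a),-57,104+r*np.sin(a)+h*np.cos(a))
    return dict(panel_edge=on(227,6),panel_hinge=on(0,0),slot=on(169,8),dryer=W(0,0,0))
def fit(obs,p0=(560,20,0,.6)):
    f=lambda p:np.concatenate([proj(c,pts(p)[t])-l for c,t,l in obs])
    r=least_squares(f,p0,loss='soft_l1',x_scale=[10,10,.1,.1]); return r.x,f(r.x)
def look(names=('panel_edge','panel_hinge','slot','dryer')):
    o=[]
    for c in ['side','top']:
        capture(c)
        for t in names:
            r=pinpoint(c,t)
            if r and r[0]['score']>.4: o.append((c,t,r[0]['location']))
    return o
E
python3 - <<'E'
from fit import *
print(camera_model('top').keys())
o=look(); p,r=fit(o); print(np.round(p,3)); print([(c,t) for c,t,_ in o],np.round(r,1))
for k,v in pts(p).items(): print(k,v.round(1))
for z,t,c,px in [(0,'cell','top',[217.1,248.8]),(0,'cell','side',[300.2,308.5]),(0,'ring','top',[248.4,254.1]),(0,'ring','side',[316.1,281.2]),(0,'cart','top',[334.7,179.1]),(145,'vial','top',[209.2,169.6]),(145,'vial','side',[213,250.9])]: print(t,c,atz(c,px,z).round(0))
for c in ['side','top']: print(c,'tcp',proj(c,get_obs()['tool_pos']).round(0))
x,y,w,a=p
for c in ['side','top']:
    im=capture(c)[:,:,::-1].copy()
    for X,Y,Z in [(-130,-170,100),(-130,55,100),(130,-170,100),(-130,170,145),(130,170,145),(-130,-170,0),(-130,55,145)]:
        q=proj(c,[x+np.cos(w)*X-np.sin(w)*Y,y+np.sin(w)*X+np.cos(w)*Y,Z]); cv2.circle(im,tuple(int(v) for v in q),2,(0,0,255),-1)
    for v in pts(p).values(): cv2.circle(im,tuple(int(u) for u in proj(c,v)),2,(0,255,0),-1)
    i=im[130:330,150:350]; cv2.imwrite(f'pics/{c}2.png',cv2.resize(i,(400,400)))
a,b=[cv2.imread(f'pics/{c}2.png') for c in ['side','top']]; cv2.imwrite('pics/both2.png',np.hstack([a,b]))
E
```

```text
dict_keys(['fov_y', 'cx', 'cy', 'pose'])
[ 5.76808e+02  1.19954e+02 -2.70000e-02  6.02000e-01]
[('side', 'panel_edge'), ('side', 'panel_hinge'), ('side', 'slot'), ('side', 'dryer'), ('top', 'panel_hinge'), ('top', 'slot'), ('top', 'dryer')] [   0.7    0.3    0.7    1.5   -1.3    0.5    3.7   -3.4    0.2    0.5
    0.9   -2.8 -177.8   -9.8]
panel_edge [491.6  65.2 237.5]
panel_hinge [675.2  60.3 104. ]
slot [540.5  63.9 206.3]
dryer [576.8 120.    0. ]
cell top [403. 248.   0.]
cell side [401. 251.   0.]
ring top [387. 146.   0.]
ring side [387. 151.   0.]
cart top [ 636. -136.    0.]
vial top [634. 256. 145.]
vial side [642. 258. 145.]
side tcp [353. 365.]
top tcp [123. 307.]
```

View pics/both2.png

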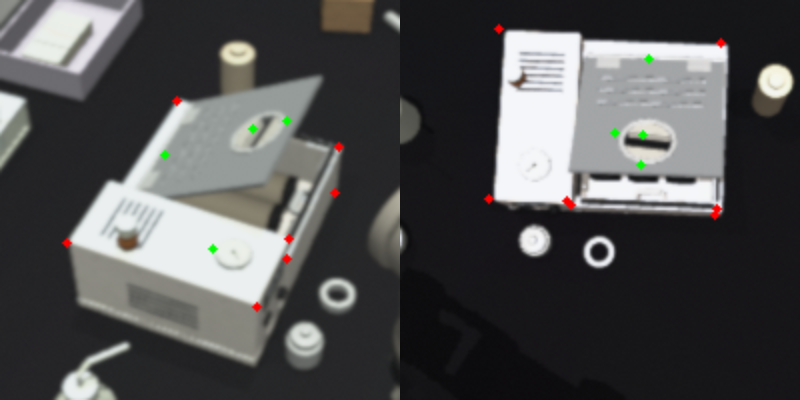

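The overlay sits about 2 px off because the top "dryer" detection was an outlier, so I drop it and refit.

Run:
```python
from fit import *
C=dict(c1=(130,-170,100),c2=(130,170,145),c3=(-130,170,145))
o=[('side','panel_edge',[298.9,189.8]),('side','panel_edge',[296.3,195]),('side','panel_hinge',[230,206.8]),('side','slot',[278.3,191.8]),('side','slot',[278.5,195.5]),
('top','panel_edge',[272.3,217.2]),('top','panel_edge',[273.2,216.2]),('top','panel_hinge',[278.4,158.3]),('top','slot',[272,198.8]),('top','slot',[274,200.5])]
p,r=fit(o); print(p.round(3),r.round(1).reshape(-1,2).tolist())
for k,v in pts(p).items(): print(k,v.round(1))
x,y,w,a=p
for c in ['side','top']:
  for X,Y,Z in C.values(): print(c,(proj(c,[x+np.cos(w)*X-np.sin(w)*Y,y+np.sin(w)*X+np.cos(w)*Y,Z])-[150,130])*2+[400*(c=='top'),0])
```

```text
[ 5.79190e+02  1.13721e+02 -1.50000e-02  5.24000e-01] [[-1.8, 3.7], [0.8, -1.5], [1.8, -1.2], [0.3, 4.0], [0.1, 0.3], [0.6, -1.4], [-0.3, -0.4], [-2.3, 0.5], [1.8, 0.5], [-0.2, -1.2]]
panel_edge [484.8  58.1 222.7]
panel_hinge [678.3  55.3 104. ]
slot [536.   57.4 195.4]
dryer [579.2 113.7   0. ]
side [175.80287717  98.7948157 ]
side [ 68.3322359  240.40844605]
side [258.93497425 301.0771697 ]
top [724.88036602  40.84644974]
top [502.96667823  29.17386668]
top [494.44542395 199.24659666]
```

```bash
python3 -m pendant '[0,0,-1,0,0,0,1, -0.5,-0.34,-1,0,0,0,1, -1,-0.676,0,0,0,0,1, -1,-0.676,0,0,0,0,1, -1,-0.676,0,0,0,0,1, -1,-0.676,0,0,0,0,1, -1,-0.676,0,0,0,0,1, -1,-0.676,0,0,0,0,1, -1,-0.676,0,0,0,0,1, -1,-0.676,0,0,0,0,1, -1,-0.676,0,0,0,0,1, -1,-0.676,0,0,0,0,1]'
```

```text
time: 2.7
tool_pos: [420.6, 140.6, 264.9]
tcp_rot: [3.141, 0.0, 2.687]
contact_force: [0.9, -0.0, -0.3]
grip_width: 1.7
finger_force: 0.0
```

```bash
python3 -m pendant '[-1,-0.676,0,0,0,0,1, -1,-0.676,0,0,0,0,1, -1,-0.676,0,0,0,0,1, -1,-0.676,0,0,0,0,1, -0.5,-0.34,0,0,0,-1,1, 0,0,0,0,0,-1,1, 0,0,0,0,0,-1,1, 0,0,0,0,0,-1,1, 0,0,0,0,0,-1,1, 0,0,0,0,0,-1,1, 0,0,0,0,0,0,1]'
```

```text
time: 3.8
tool_pos: [501.2, 0.6, 264.7]
tcp_rot: [3.141, 0.0, 3.106]
contact_force: [-0.6, -0.3, -0.7]
grip_width: 0.6
finger_force: 0.0
```

```bash
python3 -m pendant '[0,0,0.7,0,0,0,1, 0,0,0.7,0,0,0,1, 0.15,0,0.45,0,0,0,1, 0.17,0,0.45,0,0,0,1, 0.15,0,0.45,0,0,0,1, 0.12,0,0.3,0,0,0,1]'
```

```text
time: 4.4
tool_pos: [483.0, 1.3, 172.4]
tcp_rot: [3.141, -0.001, 3.104]
contact_force: [0.6, -0.2, 0.1]
grip_width: 0.8
finger_force: 0.2
```

Run:
```python
from h import *
a=capture('side')[130:330,150:350,::-1];b=capture('top')[130:330,150:350,::-1]
cv2.imwrite('pics/both3.png',cv2.resize(np.hstack([a,b]),(800,400)))
```

```text
(no output)
```

View pics/both3.png

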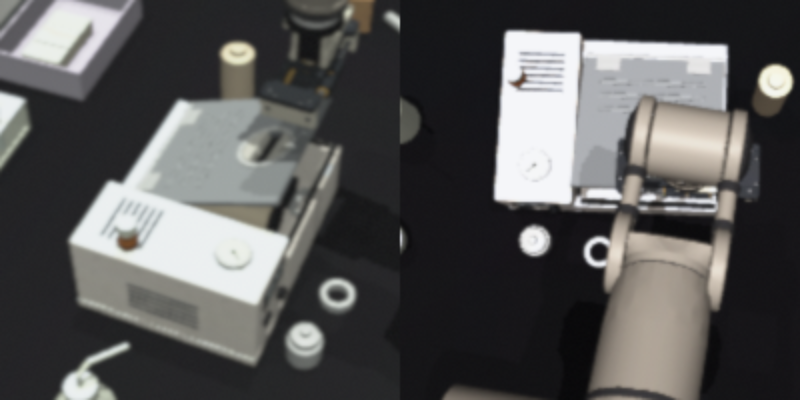

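The side view shows the panel partly lowered, with the shut fingertips on its right-hand part beside the fastener (about 300,125 in the left crop). The push is working, so I continue down the arc.

```bash
python3 -m pendant '[0.1,0,0.4,0,0,0,1, 0.1,0,0.4,0,0,0,1, 0.05,0,0.4,0,0,0,1, 0.05,0,0.35,0,0,0,1, 0,0,0.25,0,0,0,1, 0,0,0.1,0,0,0,1]'
```

```text
time: 5.1
tool_pos: [474.5, 1.6, 115.7]
tcp_rot: [3.141, -0.0, 3.105]
contact_force: [-0.9, -0.0, 0.3]
grip_width: 0.2
finger_force: 0.1
```

```bash
python3 -m pendant '[0,0,0.15,0,0,0,1, 0,0,0,0,0,0,1]'; python3 -m pendant '[0,0,0.1,0,0,0,1, 0,0,0,0,0,0,1]'
```

```text
time: 5.3
tool_pos: [474.6, 1.6, 111.5]
tcp_rot: [3.141, -0.0, 3.106]
contact_force: [0.3, 0.0, -0.5]
grip_width: 0.5
finger_force: 0.0
time: 5.5
tool_pos: [474.6, 1.6, 108.6]
tcp_rot: [3.142, 0.0, 3.106]
contact_force: [0.8, -0.1, 0.1]
grip_width: 0.4
finger_force: 0.0
```

Run:
```python
from h import *
a=capture('side')[150:290,200:400,::-1]
cv2.imwrite('pics/s4.png',cv2.resize(a,(800,560),interpolation=cv2.INTER_CUBIC))
```

```text
(no output)
```

View pics/s4.png

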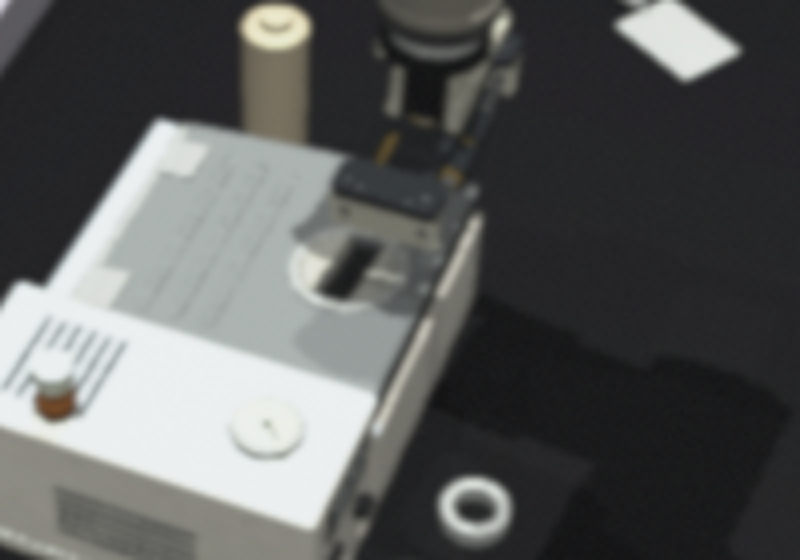

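```bash
python3 -m pendant '[0,0,0.07,0,0,0,1, 0,0,0,0,0,0,1]'; python3 -m pendant '[0,0,0.07,0,0,0,1, 0,0,0,0,0,0,1]'
python3 - <<'E'
from fit import *
print({k:np.round(v,2) for k,v in get_obs().items() if k in('moment','tau','contact_force')})
o=[q for q in look(('panel_edge','slot','panel_hinge'))]
for q in o: print(q)
for c,t,l in o: print(c,t,atz(c,l,{'slot':112,'panel_edge':110,'panel_hinge':104}[t]).round(1))
E
```

```text
time: 5.75
tool_pos: [474.5, 1.6, 106.5]
tcp_rot: [3.141, -0.0, 3.106]
contact_force: [-0.3, 0.9, -0.1]
grip_width: 0.5
finger_force: 0.0
time: 5.95
tool_pos: [474.4, 1.6, 104.3]
tcp_rot: [3.141, -0.0, 3.106]
contact_force: [-0.4, 0.1, 0.3]
grip_width: 0.3
finger_force: 0.0
{'tau': array([ -0.  , -39.9 , -20.07,  -0.04,   0.05,   0.  ]), 'contact_force': array([-0.36,  0.12,  0.31]), 'moment': array([ 0.03, -0.01, -0.  ])}
('side', 'panel_edge', [305.5, 219.8])
('side', 'slot', [287.7, 216.9])
('side', 'panel_hinge', [233.7, 209.4])
('top', 'panel_edge', [273.4, 230.6])
('top', 'slot', [277.5, 156.7])
('top', 'panel_hinge', [277.3, 161.0])
side panel_edge [460.3  38.4 110. ]
side slot [510.2  47.4 112. ]
side panel_hinge [667.1  67.4 104. ]
top panel_edge [453.3  60.9 110. ]
top slot [683.   50.7 112. ]
top panel_hinge [671.3  51.4 104. ]
```

Run:
```python
from fit import *
p=get_obs()['tool_pos']
im=capture('side')
im=cv2.resize(im[160:260,220:360,::-1],None,fx=5.7,fy=5.7,interpolation=cv2.INTER_CUBIC)
d=lambda X,c:cv2.circle(im,tuple(int(v) for v in (proj('side',X)-[220,160])*5.7),3,c,-1)
d(p,(0,0,255)); d(p+[0,0,66],(0,255,255)); d(p+[0,19,0],(255,0,255)); 
q=pts((579.2,113.7,-.015,0.0))
for k in ('panel_edge','slot','panel_hinge'): d(q[k],(0,255,0))
for Y in (-166,52):
  for X,Z in ((-127,110),(100,110)): d([579.2+X+.015*Y,113.7-.015*X+Y,Z],(255,120,0))
for t in ('slot','panel_edge'): print(t,[(np.round(r['location']),round(r['score'],2)) for r in pinpoint('side',t)])
cv2.imwrite('pics/s5.png',im); print(im.shape)
```

```text
slot [(array([286., 214.]), 0.54)]
panel_edge [(array([306., 220.]), 0.94)]
(570, 798, 3)
```

View pics/s5.png

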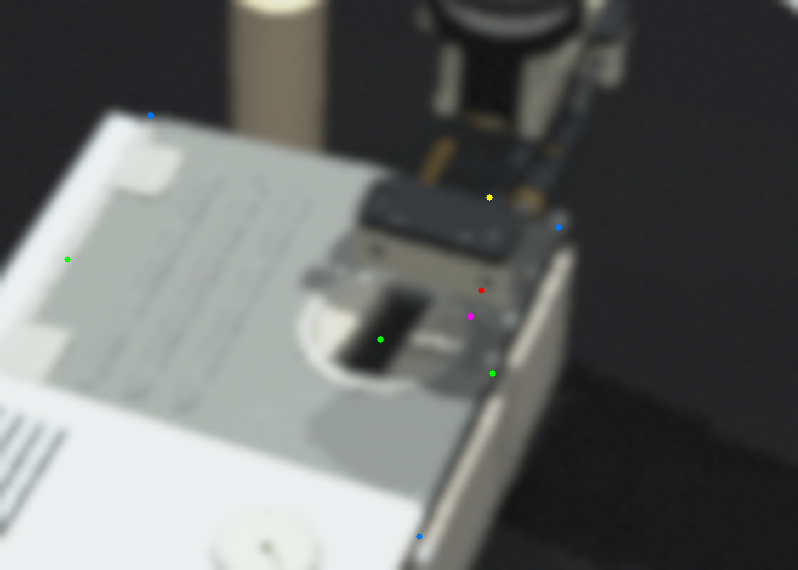

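```bash
python3 -m pendant '[0,0,-0.3,0,0,0,1, 0,0,-1,0,0,0,1, 0,0,-1,0,0,0,1, 0,-0.5,-1,0,0,0,1, 0,-1,-1,0,0,0,1, 0,-1,0,0,0,0,1, 0,-1,0,0,0,0,1, 0,-1,0,0,0,0,1, 0,-1,0,0,0,0,1]'
python3 - <<'E'
from fit import *
o=look(('panel_edge','slot','panel_hinge'))
p,r=fit(o,(579,114,-.015,.03)); print(p.round(3)); print([q[:2] for q in o],r.round(1).reshape(-1,2).tolist())
for k,v in pts(p).items(): print(k,v.round(1))
for c,t,l in o: print(c,t,np.round(l,1),atz(c,l,{'slot':112,'panel_edge':110,'panel_hinge':104}[t]).round(1))
ims=[]
for c in ('side','top'):
    im=capture(c)[:,:,::-1].copy()
    u,v=(225,160) if c=='side' else (215,130)
    im=cv2.resize(im[v:v+130,u:u+130],(400,400),interpolation=cv2.INTER_CUBIC)
    for k,X in pts((p[0],p[1],p[2],0)).items(): cv2.circle(im,tuple(int(a) for a in (proj(c,X)-[u,v])*400/130),2,(0,255,0),-1)
    ims.append(im)
cv2.imwrite('pics/b6.png',np.hstack(ims))
E
```

```text
time: 7.4
tool_pos: [468.4, -164.5, 234.4]
tcp_rot: [-3.141, 0.001, 3.106]
contact_force: [-0.1, 0.5, 0.1]
grip_width: 0.2
finger_force: 0.0
[ 5.50931e+02 -3.79480e+01 -1.20000e+00  6.90000e-02]
[('side', 'panel_edge'), ('side', 'slot'), ('top', 'panel_edge'), ('top', 'slot'), ('top', 'panel_hinge')] [[-2.4, 1.3], [17.4, -8.4], [-0.1, -1.1], [19.9, 10.4], [-91.0, -0.3]]
panel_edge [452.1  58.9 125.5]
panel_hinge [ 534.1 -151.8  104. ]
slot [473.1   4.8 123.6]
dryer [550.9 -37.9   0. ]
side panel_edge [308.9 220.5] [450.5  37.6 110. ]
side slot [287.6 215.7] [511.9  43.1 112. ]
top panel_edge [274.  231.6] [450.3  59.  110. ]
top slot [272.  213.3] [506.   65.7 112. ]
top panel_hinge [434.1 205.2] [ 534.7 -430.3  104. ]
```

View pics/b6.png

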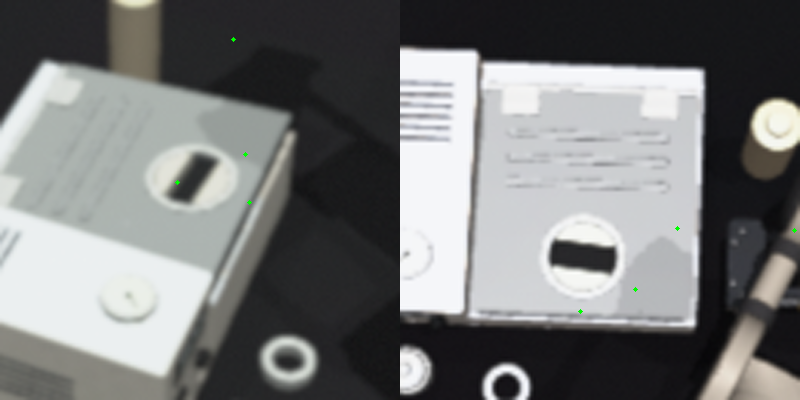

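Run:
```python
from fit import *
def tri(a,b):
    (o1,d1),(o2,d2)=ray('side',a),ray('top',b)
    A=np.stack([d1,-d2],1); s=np.linalg.lstsq(A,o2-o1,rcond=None)[0]
    x,y=o1+s[0]*d1,o2+s[1]*d2; return ((x+y)/2).round(1),np.linalg.norm(x-y).round(1)
for n in ('side','top'):
    capture(n); L=[(r['score'].__round__(2),r['location']) for r in regions_of(n,'fastener')[:2]]; print(n,L)
    M=regions_of(n,'fastener')[0]['pixels'].astype(np.uint8); c=max(cv2.findContours(M,0,2)[0],key=cv2.contourArea); e=cv2.fitEllipse(c); print(e)
    globals()[n]=e[0]
print('ellipse',tri(side,top))
print('slot hand',tri([287.4,217.8],[274.5,213.2]))
z=lambda u,v,o:[o[0]+u/3.077,o[1]+v/3.077]
S=lambda u,v:z(u,v,(225,160)); T=lambda u,v:z(u-400,v,(215,130))
print('right front panel corner',tri(S(291,116),T(695,318)))
print('right front case corner',tri(S(295,135),T(696,326)))
print('left front panel corner',tri(S(211,270),T(472,315)))
print('module front-right top (145)',tri(S(165,373),T(465,312)))
print('ring',tri(S(288,358),T(507,385)))
```

```text
side [(0.79, [289.1, 215.2]), (0.47, [272.1, 211.9])]
((286.8961486816406, 217.9371337890625), (16.205322265625, 24.259868621826172), 97.06513214111328)
top [(0.58, [275.4, 211.4])]
((274.5140075683594, 212.8961639404297), (20.797481536865234, 21.940027236938477), 74.41390228271484)
ellipse (array([507.8,  58. , 118.7]), np.float64(2.8))
slot hand (array([506.5,  57.9, 119.8]), np.float64(2.4))
right front panel corner (array([445.6, -52.4, 118.4]), np.float64(1.3))
right front case corner (array([439.9, -54.3,  93. ]), np.float64(1.5))
left front panel corner (array([450. , 165.2, 133. ]), np.float64(9.3))
module front-right top (145) (array([471.9, 188.8,   2.7]), np.float64(24.4))
ring (array([383.3, 140.2,  10.2]), np.float64(0.9))
```

```bash
python3 -m pendant '[-0.2,1,0,0,0,0,0.7, -0.2,1,0,0,0,0,0.7, -0.2,1,0,0,0,0,0.7, -0.2,1,0,0,0,0,0.7, -0.22,1,0,0,0,0,0.7, 0,1,0,0,0,0,0.7, 0,1,0.5,0,0,0,0.7, 0,0.46,1,0,0,0,0.7, 0,0,1,0,0,0,0.7, 0,0,0.9,0,0,0,0.7, 0,0,0,0,0,0,0.7]';python3 - <<'E'
from h import *
o=get_obs(); print(o['tau'].round(2),o['moment'].round(2))
p=o['tool_pos']
im=capture('side'); u,v=240,165
im=cv2.resize(im[v:v+90,u:u+110,::-1],None,fx=7,fy=7,interpolation=cv2.INTER_CUBIC)
for X,c in ((p,(0,0,255)),(p+[0,26,0],(255,0,255)),(p-[0,26,0],(255,0,255)),([507,58,118],(0,255,0))): cv2.circle(im,tuple(int(a) for a in (proj('side',X)-[u,v])*7),3,c,-1)
cv2.imwrite('pics/s7.png',im)
E
```

```text
time: 9.3
tool_pos: [504.7, 59.5, 128.4]
tcp_rot: [3.142, -0.007, 3.106]
contact_force: [0.2, -0.4, 0.2]
grip_width: 13.4
finger_force: 0.0
[ 1.300e-01 -4.265e+01 -2.153e+01 -2.000e-02 -6.900e-01 -0.000e+00] [ 0.03 -0.04  0.05]
```

View pics/s7.png

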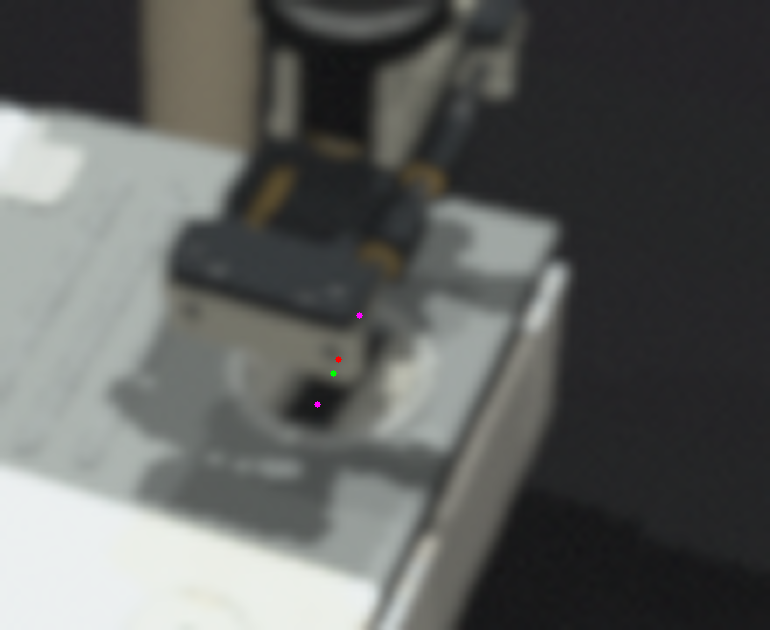

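```bash
cat > st.py <<'E'
from h import *
o=get_obs(); print('tau',o['tau'].round(2),'F',o['contact_force'].round(1),'M',o['moment'].round(2),o['tool_pos'].round(1))
E
python3 -m pendant '[-0.08,-0.05,0.1,0,0,0,0.7, 0,0,0.1,0,0,0,0.7,0,0,0,0,0,0,0.7]'; python3 st.py; python3 -m pendant '[0,0,0.15,0,0,0,0.7, 0,0,0.1,0,0,0,0.7,0,0,0,0,0,0,0.7]'; python3 st.py;  python3 -m pendant '[0,0,0.1,0,0,0,0.7, 0,0,0.1,0,0,0,0.7,0,0,0,0,0,0,0.7]'; python3 st.py
```

```text
time: 9.65
tool_pos: [510.0, 57.4, 126.2]
tcp_rot: [3.142, 0.001, 3.105]
contact_force: [-0.4, -0.4, 1.1]
grip_width: 13.7
finger_force: 0.0
tau [-5.000e-02 -4.323e+01 -2.184e+01 -4.000e-02 -2.000e-02 -0.000e+00] F [-0.4 -0.4  1.1] M [ 0.06 -0.03  0.02] [510.   57.4 126.2]
time: 9.95
tool_pos: [509.2, 57.7, 117.6]
tcp_rot: [3.141, -0.001, 3.106]
contact_force: [0.6, -0.1, -0.9]
grip_width: 13.5
finger_force: 0.0
tau [-3.000e-02 -4.352e+01 -2.139e+01 -3.000e-02 -1.000e-02 -0.000e+00] F [ 0.6 -0.1 -0.9] M [0.03 0.05 0.02] [509.2  57.7 117.6]
time: 10.25
tool_pos: [509.2, 57.7, 111.5]
tcp_rot: [3.141, -0.001, 3.106]
contact_force: [-0.7, -0.1, -0.1]
grip_width: 13.6
finger_force: 0.0
tau [-1.000e-02 -4.364e+01 -2.115e+01 -3.000e-02 -1.000e-02 -0.000e+00] F [-0.7 -0.1 -0.1] M [0.03 0.02 0.02] [509.2  57.7 111.5]
```

```bash
python3 -m pendant '[0.05,0,0.1,0,0,0,0.7, 0,0,0.1,0,0,0,0.7,0,0,0,0,0,0,0.7]'; python3 st.py; python3 -m pendant '[0,0,0.1,0,0,0,0.7,0,0,0,0,0,0,0.7]'; python3 st.py;  python3 -m pendant '[0,0,0.1,0,0,0,0.7,0,0,0,0,0,0,0.7]'; python3 st.py
```

```text
time: 10.55
tool_pos: [507.7, 57.7, 105.6]
tcp_rot: [3.141, -0.001, 3.106]
contact_force: [0.1, -0.3, -0.4]
grip_width: 13.5
finger_force: 0.0
tau [-0.000e+00 -4.361e+01 -2.082e+01 -3.000e-02 -0.000e+00 -0.000e+00] F [ 0.1 -0.3 -0.4] M [ 0.04 -0.02 -0.01] [507.7  57.7 105.6]
time: 10.75
tool_pos: [507.8, 57.7, 102.7]
tcp_rot: [3.142, -0.001, 3.106]
contact_force: [-0.6, -0.0, -0.1]
grip_width: 13.7
finger_force: 0.0
tau [-1.000e-02 -4.373e+01 -2.079e+01 -3.000e-02 -0.000e+00 -0.000e+00] F [-0.6 -0.  -0.1] M [ 0.04  0.01 -0.03] [507.8  57.7 102.7]
time: 10.95
tool_pos: [507.9, 57.7, 99.7]
tcp_rot: [3.142, -0.0, 3.106]
contact_force: [0.0, 0.2, -0.1]
grip_width: 13.7
finger_force: 0.0
tau [-1.000e-02 -4.381e+01 -2.068e+01 -3.000e-02 -0.000e+00 -0.000e+00] F [ 0.   0.2 -0.1] M [ 0.04 -0.02  0.02] [507.9  57.7  99.7]
```

```bash
for i in 1 2 3; do python3 -m pendant '[0,0,0.07,0,0,0,0.7,0,0,0,0,0,0,0.7]' >/dev/null; python3 st.py; done
```

```text
tau [-1.000e-02 -4.381e+01 -2.056e+01 -3.000e-02  2.000e-02 -0.000e+00] F [ 0.5  0.3 -0.1] M [ 0.01 -0.02 -0.02] [507.9  57.7  97.7]
tau [-1.000e-02 -4.388e+01 -2.048e+01 -3.000e-02  2.000e-02 -0.000e+00] F [ 0.4 -1.  -1.3] M [ 0.08 -0.02  0.06] [507.9  57.7  95.6]
tau [-1.000e-02 -4.394e+01 -2.038e+01 -3.000e-02  3.000e-02  0.000e+00] F [-0.2  0.3  0. ] M [ 0.03  0.02 -0.04] [507.9  57.7  93.5]
```

Run:
```python
from fit import *
p=get_obs()['tool_pos']
out=[]
for c,(u,v) in (('side',(240,160)),('top',(225,165))):
    im=capture(c)
    print(c,[(t,[(np.round(r['location'],1).tolist(),round(r['score'],2)) for r in pinpoint(c,t)[:1]]) for t in ('slot','panel_edge')])
    im=cv2.resize(im[v:v+100,u:u+100,::-1],(400,400),interpolation=cv2.INTER_CUBIC)
    d=lambda X,k:cv2.circle(im,tuple(int(a) for a in (proj(c,X)-[u,v])*4),2,k,-1)
    d(p,(0,0,255))
    for sx in (-37.5,37.5):
        for sy in (-95,95): d(p+[sx,sy,66],(0,255,255))
    for a,k in ((.0,(0,255,0)),(.035,(255,0,255))):
        P=(578,115,-.03,a); q=pts(P); d(q['panel_edge'],k)
        e=q['panel_edge']; 
        for s in (-109,109): d(e+[.03*s,s,0],k)
    out.append(im)
cv2.imwrite('pics/b8.png',np.hstack(out))
```

```text
side [('slot', [([286.3, 215.5], 0.44)]), ('panel_edge', [([307.6, 221.6], 0.8)])]
top [('slot', [([272.2, 210.7], 0.41)]), ('panel_edge', [([275.5, 232.4], 0.73)])]
```

View pics/b8.png

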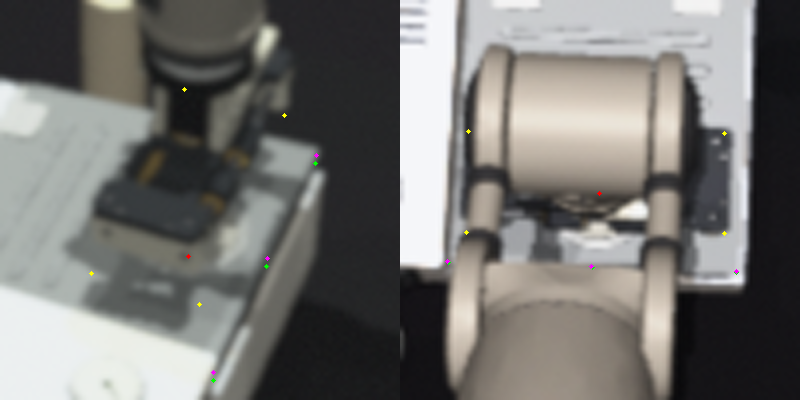

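```bash
for i in 1 2 3; do python3 -m pendant '[0,0,0.07,0,0,0,0.7,0,0,0,0,0,0,0.7]' >/dev/null; python3 st.py; done
python3 - <<'E'
from fit import *
for a in (.1,.2,.25,.3,.35,.4,.45): print(a,proj('side',pts((578,115,-.03,a))['panel_edge']).round(1))
E
```

```text
tau [-2.000e-02 -4.405e+01 -2.036e+01 -4.000e-02  1.000e-02 -0.000e+00] F [ 0.2 -0.4 -0.5] M [ 0.04  0.02 -0.03] [507.9  57.7  91.4]
tau [-6.000e-02 -4.411e+01 -2.059e+01 -5.000e-02 -2.100e-01 -1.000e-02] F [-2.   0.6 -0.2] M [ 0.08  0.16 -0.02] [507.8  57.7  89.2]
tau [-1.300e-01 -4.404e+01 -2.095e+01 -6.000e-02 -5.300e-01 -3.000e-02] F [-1.4  0.   0.5] M [ 0.1   0.34 -0.05] [507.7  57.7  87.1]
0.1 [306.7 220.9]
0.2 [305.8 214.9]
0.25 [305.1 211.8]
0.3 [304.1 208.7]
0.35 [303.  205.5]
0.4 [301.6 202.3]
0.45 [300.1 199.1]
```

```bash
python3 -m pendant '[0.05,0,0,0,0,0,0.7,0,0,0,0,0,0,0.7]'>/dev/null; python3 st.py; for i in 1 2 3; do python3 -m pendant '[0,0,0.07,0,0,0,0.7]' |grep force; python3 -m pendant '[0,0,0,0,0,0,0.7]' >/dev/null; python3 st.py; done
```

```text
tau [ 1.000e-02 -4.384e+01 -1.993e+01 -3.000e-02  8.000e-02  0.000e+00] F [-0.3 -0.1  0. ] M [ 0.05  0.03 -0.04] [506.8  57.7  87.5]
contact_force: [0.6, -0.6, 0.4]
finger_force: 0.0
tau [-1.000e-02 -4.405e+01 -2.002e+01 -3.000e-02  2.000e-02 -0.000e+00] F [-0.3 -0.3  0.1] M [ 0.04 -0.04 -0.03] [506.6  57.8  85.2]
contact_force: [-0.1, -0.2, 0.1]
finger_force: 0.0
tau [ 1.000e-02 -4.386e+01 -1.965e+01 -3.000e-02  8.000e-02  0.000e+00] F [-0.2 -0.4 -0.9] M [ 0.01  0.05 -0.05] [506.6  57.8  83. ]
contact_force: [-0.5, 0.7, 3.4]
finger_force: 1.6
tau [ 1.000e-02 -4.336e+01 -1.938e+01 -2.000e-02  2.000e-02  0.000e+00] F [ 0.3 -0.9  0.6] M [ 0.03  0.04 -0.03] [506.7  57.7  81.1]
```

```bash
for i in 1 2 3; do python3 -m pendant '[0,0,0.07,0,0,0,0.7]' |grep force; python3 -m pendant '[0,0,0,0,0,0,0.7]' >/dev/null; python3 st.py; done
```

```text
contact_force: [-1.0, 0.0, 5.2]
finger_force: 2.7
tau [ 1.000e-02 -4.251e+01 -1.893e+01 -1.000e-02 -7.000e-02 -0.000e+00] F [-0.   0.1  2.6] M [0.05 0.03 0.04] [506.7  57.7  79.1]
contact_force: [-1.6, 0.1, 8.3]
finger_force: 3.9
tau [ 1.000e-02 -4.197e+01 -1.864e+01 -1.000e-02 -1.300e-01 -1.000e-02] F [-1.2  0.4  5.2] M [0.05 0.09 0.03] [506.8  57.7  77.2]
contact_force: [-2.4, -0.1, 9.7]
finger_force: 5.4
tau [-2.000e-02 -4.079e+01 -1.829e+01 -0.000e+00 -3.400e-01 -2.000e-02] F [ 0.  -0.1  6.3] M [-0.02  0.22 -0.02] [506.8  57.8  75.3]
```

```bash
for i in 1 2 3; do python3 -m pendant '[0,0,0.05,0,0,0,0.7]' |grep force; python3 -m pendant '[0,0,0,0,0,0,0.7]' >/dev/null; python3 st.py; done
```

```text
contact_force: [-3.1, -0.1, 11.4]
finger_force: 6.4
tau [-6.000e-02 -3.958e+01 -1.804e+01  1.000e-02 -6.000e-01 -4.000e-02] F [-2.2 -0.6  8.5] M [-0.06  0.33 -0.05] [506.9  57.8  74.2]
contact_force: [-8.5, -0.5, 29.6]
finger_force: 15.1
tau [-2.200e-01 -3.475e+01 -1.724e+01  6.000e-02 -1.710e+00 -3.000e-02] F [-6.3 -0.1 19.8] M [ 0.03  0.98 -0.03] [507.   57.7  73.8]
contact_force: [-12.4, -0.5, 40.6]
finger_force: 20.6
tau [-3.900e-01 -2.985e+01 -1.636e+01  1.300e-01 -2.840e+00 -2.000e-02] F [-9.3  0.6 30.7] M [0.   1.61 0.01] [507.1  57.7  73.5]
```

```bash
python3 -m pendant '[0.03,0,-0.03,0,0,1,0.7, 0,0,0,0,0,1,0.7, 0,0,0,0,0,1,0.7, 0,0,0,0,0,1,0.7]'; python3 st.py; python3 -m pendant '[0,0,0,0,0,1,0.7, 0,0,0,0,0,1,0.7, 0,0,0,0,0,1,0.7, 0,0,0,0,0,1,0.7]'; python3 st.py
```

```text
time: 14.85
tool_pos: [506.3, 57.6, 73.7]
tcp_rot: [3.141, 0.003, 2.824]
contact_force: [-7.3, -0.6, 24.2]
grip_width: 13.9
finger_force: 12.6
tau [ -0.07 -32.75 -16.69   0.3   -2.1   -0.84] F [-7.3 -0.6 24.2] M [-0.09  1.2   0.09] [506.3  57.6  73.7]
time: 15.25
tool_pos: [505.6, 57.7, 73.7]
tcp_rot: [3.141, 0.001, 2.545]
contact_force: [-9.2, -1.0, 25.4]
grip_width: 13.6
finger_force: 13.5
tau [ -0.36 -32.14 -17.45   0.25  -2.76  -0.84] F [-9.2 -1.  25.4] M [-0.05  1.54  0.07] [505.6  57.7  73.7]
```

```bash
for i in 1 2 3 4; do :; done; python3 -m pendant '[0,0,0,0,0,1,0.7, 0,0,0,0,0,1,0.7, 0,0,0,0,0,1,0.7, 0,0,0,0,0,1,0.7, 0,0,0,0,0,1,0.7]'>/dev/null; python3 st.py; python3 -m pendant '[0,0,0,0,0,1,0.7, 0,0,0,0,0,1,0.7, 0,0,0,0,0,1,0.7, 0,0,0,0,0,1,0.7]' |grep rot; python3 st.py
```

```text
tau [ -1.43 -31.49 -18.23  -0.17  -3.46  -0.83] F [-11.1   1.5  27.7] M [0.22 1.91 0.07] [504.8  58.1  73.6]
tcp_rot: [-3.141, -0.001, 1.916]
tau [ -2.56 -31.1  -18.79  -0.66  -3.93  -0.83] F [-13.1   2.8  28.5] M [0.56 2.19 0.08] [504.3  58.6  73.6]
```

```bash
for i in 1; do python3 -m pendant '[0,0,0,0,0,1,0.7, 0,0,0,0,0,1,0.7, 0,0,0,0,0,1,0.7, 0,0,0,0,0,1,0.7]' |grep rot; python3 st.py; python3 -m pendant '[0,0,0,0,0,1,0.7, 0,0,0,0,0,1,0.7,0,0,0,0,0,0,0.7]' |grep rot; python3 st.py; done
```

```text
tcp_rot: [-3.14, -0.002, 1.637]
tau [ -3.98 -30.87 -19.14  -1.32  -4.23  -0.83] F [-14.1   5.7  29.2] M [1.02 2.32 0.12] [503.9  59.2  73.6]
tcp_rot: [3.139, -0.001, 1.498]
tau [ -2.47 -32.71 -16.95  -0.87  -2.3    0.65] F [-7.   3.2 25.1] M [ 0.63  1.31 -0.  ] [506.   58.7  73.7]
```

```bash
for i in 1 2 3; do python3 -m pendant '[0,0,0,0,0,0.8,0.7, 0,0,0,0,0,0.8,0.7]' |grep rot; python3 st.py; done
```

```text
tcp_rot: [3.137, -0.003, 1.386]
tau [ -5.5  -34.21 -15.22  -2.07  -0.77  -0.38] F [-2.1 10.1 20.4] M [1.54 0.44 0.39] [507.1  59.2  73.8]
tcp_rot: [3.136, -0.005, 1.277]
tau [ -7.51 -34.68 -14.33  -1.9   -0.16   0.84] F [ 0.5 11.3 18.3] M [1.9  0.19 1.61] [508.   60.   73.9]
tcp_rot: [3.135, -0.005, 1.169]
tau [ -9.08 -35.24 -13.73  -0.93   0.31   2.63] F [ 1.9 11.5 18.7] M [ 1.99 -0.15  3.43] [508.7  59.9  74. ]
```

```bash
python3 -m pendant '[0,0,0,0,0,-0.8,0.7, 0,0,0,0,0,-0.8,0.7, 0,0,-0.05,0,0,0,0.7,0,0,-0.05,0,0,0,0.7]'|grep rot; python3 st.py; python3 -m pendant '[0,0,-0.05,0,0,0,0.7,0,0,0,0,0,0,0.7]'|grep rot; python3 st.py
```

```text
tcp_rot: [3.135, -0.005, 1.279]
tau [ -6.16 -41.63 -15.16  -2.25   1.55   0.99] F [ 6.5 11.4  3.9] M [ 1.97 -0.73  1.12] [508.6  60.   75.8]
tcp_rot: [3.136, -0.005, 1.278]
tau [ -6.13 -41.35 -15.06  -2.3    1.54   1.02] F [ 6.9 10.4  5.5] M [ 2.01 -0.71  1.01] [508.6  60.   77. ]
```

Vertical load is off; next I unwind to the middle of the play and lift out.

```bash
python3 -m pendant '[0,0,0,0,0,-0.8,0.7, 0,0,0,0,0,-0.8,0.7, 0,0,0,0,0,-0.7,0.7,0,0,0,0,0,0,0.7]'|grep rot; python3 st.py
```

```text
tcp_rot: [3.138, -0.002, 1.438]
tau [ -2.69 -40.2  -16.98  -1.35   0.26  -0.44] F [1.1 6.4 8.1] M [ 0.89 -0.08  0.03] [507.   59.   76.7]
```

```bash
python3 -m pendant '[0.04,0,-0.1,0,0,0,0.7, 0,0,0,0,0,-0.5,0.7]'|grep rot; python3 st.py; python3 -m pendant '[0,0,-0.2,0,0,0,0.7, 0,0,-0.3,0,0,0,0.7, 0,0,-0.5,0,0,0,0.7, 0,0,-1,0,0,0,0.7, 0,0,-1,0,0,0,0.7, 0,0,-1,0,0,0,0.7, 0,0,-1,0,0,0,0.7,0,0,0,0,0,0,0.7]'; python3 st.py
```

```text
tcp_rot: [-3.141, 0.0, 1.473]
tau [  0.18 -44.3  -19.82   0.11   0.08   0.8 ] F [ 0.4 -0.4  0.3] M [-0.08  0.04  0.06] [505.7  59.   78.8]
time: 19.45
tool_pos: [507.9, 58.8, 233.6]
tcp_rot: [3.133, -0.001, 1.471]
contact_force: [0.5, -0.5, -0.6]
grip_width: 14.0
finger_force: 0.0
tau [-1.000e-02 -4.070e+01 -2.512e+01  8.000e-02  6.900e-01 -2.000e-02] F [ 0.5 -0.5 -0.6] M [-0.15  0.04 -0.  ] [507.9  58.8 233.6]
```

```bash
python3 -m pendant '[-1,0,-0.3,0,0,0,0.7, -1,0.2,-0.3,0,0,0,0.7, -1,0.2,0,0,0,0,0.7, -1,0.2,0,0,0,0,0.7, -1,0.2,0,0,0,0,0.7, -1,0.2,0,0,0,0,0.7, -1,0.2,0,0,0,0,0.7, -1,0,0,0,0,0,0.7,0,0,0,0,0,0,0.7]'
python3 - <<'E'
from h import *
a=capture('side')[160:290,200:330,::-1];b=capture('top')[140:270,210:340,::-1]
cv2.imwrite('pics/b9.png',cv2.resize(np.hstack([a,b]),(800,400),interpolation=cv2.INTER_CUBIC))
S=[('cell',0),('cell_ring',0),('vial',145)]
for t,z in S: print(t,[atz(c,r[0]['location'],z).round(0).tolist() for c in('side','top') if (r:=pinpoint(c,t))])
E
```

```text
time: 20.35
tool_pos: [517.2, -186.6, 245.9]
tcp_rot: [-3.14, 0.001, 1.468]
contact_force: [-0.3, 1.4, -1.3]
grip_width: 14.0
finger_force: 0.0
cell [[409.0, 245.0, 0.0], [396.0, 234.0, 0.0]]
cell_ring [[598.0, 482.0, 0.0], [378.0, 140.0, 0.0]]
vial [[643.0, 249.0, 145.0], [624.0, 255.0, 145.0]]
```

View pics/b9.png

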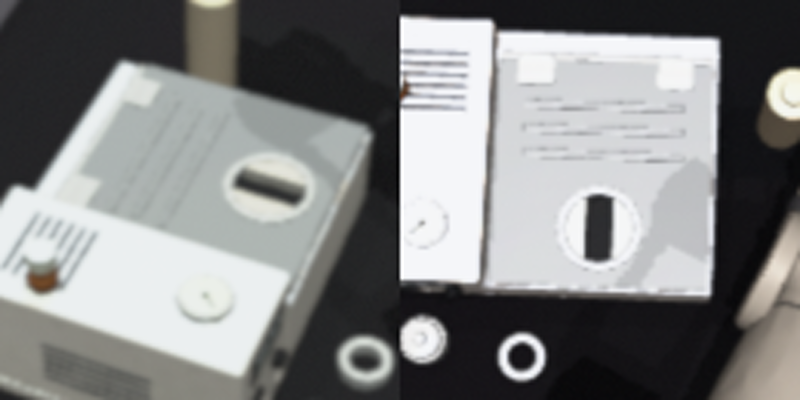

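The slot now points squarely at the free edge (top crop about 598,228, parallel to the panel's sides). The panel lies flush in both views, and the cell, ring, vial and cartridge stand where they were.

```bash
python3 -c "
from plant import close_job; print(close_job())"
```

```text
the job is handed in; nothing more can be done
None
```

The panel is shut and the fastener is turned clockwise to its stop; in the last pictures the panel lies flush, the slot points at the free edge, and the things visible around it look undisturbed. I handed the job in at about 20.5 s on the robot's clock.

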